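# Set the tube mixer's dial and start it

## Task

On the tube roller mixer, push the dial's fin around with a fingertip (do not pinch it; either direction will do) until the dial's index mark lines up with the one long line on the scale ring and the dial stands still. Only then press the round start button right down with a fingertip and let it come back up; never press it at another setting. Be gentle: the mixer only stands on the bench and must not be shoved or lifted, and the tubes on its rollers and the things around it stay where they are.

Things in the scene. Friction and masses are not known exactly. Their poses are not given: they have to be found in the camera images.
- mixer: Tube roller mixer, white housing 300 (x) x 260 (y) x 60 mm high, about 3 kg, loose on the bench. Origin: centre of its underside, z up, its control side faces its own -x. On top: dial centre at x -60, y +40, start button at x -60, y -90 mm; behind them three fixed rollers along y (x 47, 79, 111, tops 78 mm above the bench) between two bearing blocks (y +-119, x 29 to 129, tops at 81 mm).
- dial_centre (a point): Point on the dial's upright axis at the height of its disc's upper face (70 mm above the bench). Grey disc 104 mm in diameter; on it one upright radial fin, 24 mm high above the disc, 14 mm thick, from 12 to 44 mm from the axis, on the index side only. From its inner end an 8 mm thick bar ramps down across the axis to the disc, ending 24 mm beyond it.
- index_mark (a point): The index mark: outer end of a white line 4 mm wide that runs along the fin's top and out to the dial's rim; 52 mm from the axis, at the height of the disc's face. The fin lies exactly between dial_centre and this point.
- target_line (a point): Inner end of the target line, 52 mm from the dial's axis, 62 mm above the bench. The target is the one long line (25 x 5 mm, radial) on the flat white scale ring around the dial (158 mm outer diameter, 1 mm thick); all other scale lines are short (8 x 2 mm, every 15 degrees). The ring is stiff and stays as it is; its setting differs from start to start.
- dial (a joint): Angle of the dial (rad), counter-clockwise from above positive; 0 = index towards the mixer's front (-x). No end stops within reach, no spring: friction of 0.05 N m (about 2 N at the fin) holds it where it is left, it does not coast.
- scale_ring (a joint): Angle of the scale ring (rad) on the same axis and from the same zero: the dial is set when the two angles agree (modulo a full turn). Not to be turned.
- fin_face_a: One flat flank of the dial's fin (a 3 mm cheek, 30 mm long, 23 mm high), on the mixer's +y side when the index points to the mixer's front; pushing on it turns the dial counter-clockwise from above. Origin: lower edge, middle of its length (28 mm from the axis). Pressing both flanks at the same time is pinching, which is not allowed.
- fin_face_b: The opposite flat flank of the fin, same size; pushing on it turns the dial clockwise from above.
- button (a joint): Travel of the start button (m): 0 up, 0.006 fully down; a spring needs 5 N to push it fully down and returns it.
- button_top (a point): Centre of the start button's upper face (round, 28 mm in diameter), 82 mm above the bench when up, on a round base 44 mm wide whose top is at 72 mm; in front of the rollers; press straight down.
- tube_near: Bystander: closed sample tube, 13 mm thick and 85 mm long, lying along the mixer's y in the groove between the rollers nearest the dial; origin at its centre. Its top stands 82 mm above the bench.
- tube_far: Bystander: the same kind of tube in the groove farther from the dial; origin at its centre.
- tube_rack: Bystander: white foam block 150 x 80 mm with ten capped tubes, 86 mm high; origin under its centre. On the mixer's -y side.
- marker: Bystander: marker pen 130 x 13 mm lying on the bench before the mixer's front; origin under its centre.
- beaker: Bystander: white plastic beaker 64 mm wide, 70 mm high, on the mixer's +y side; origin under its centre.
- tape_roll: Bystander: paper tape roll 80 mm wide, 20 mm high, lying flat on the mixer's +y side; origin under its centre.
- slide_box: Bystander: cardboard box 80 x 55 x 35 mm on the mixer's -y side; origin under its centre.

How it is judged:
On the way, in this order (a step that is already met when the one before it is completed fails the run):
1. the dial's index mark lines up with the long scale line and the dial stands still (horizontal distance between index_mark and target_line below 0.004 m and velocity of joint dial between -0.05 and 0.05 rad/s), for 0.3 s.
2. the start button is pressed down (value of joint button above 0.0045 m and horizontal distance between index_mark and target_line below 0.004 m), for 0.05 s.
3. the start button has come back up (value of joint button below 0.0015 m), for 0.1 s.
At the end, for the whole second after the job is handed in: The index mark is within 4 mm of the inner end of the long line, dial at rest; after that the button was pressed (over 4.5 of 6 mm) and is up again; the mixer stands flat within 20 mm of where it was, the two tubes within 30 mm, the other things within 40 mm (all of step 1 and value of joint button below 0.0015 m and distance of mixer from where it was at the start of the episode below 0.02 m and angle between mixer's own z axis and vertical below 0.05 rad and linear speed of mixer below 0.01 m/s and distance of each of tube_rack, marker, beaker, tape_roll, slide_box from where it was at the start of the episode below 0.04 m and distance of each of tube_near, tube_far from where it was at the start of the episode below 0.03 m); the robot touches nothing.
It fails at once if the fin is pinched (both flanks pressed at once) (contact force between the fingers and fin_face_a above 0.5 N and contact force between the fingers and fin_face_b above 0.5 N).
It fails at once if the start button is pressed while the dial is not at the long line (value of joint button above 0.0045 m and horizontal distance between index_mark and target_line above 0.006 m).
It fails at once if the mixer is shoved, lifted or tipped (distance of mixer from where it was at the start of the episode above 0.02 m or height (world z) of mixer above 0.008 m or angle between mixer's own z axis and vertical above 0.08 rad).
It fails at once if the mixer or its dial is pushed hard (over 40 N) (contact force between the fingers and mixer above 40 N).
It fails at once if a tube on the rollers or a thing around the mixer is displaced (tubes 30 mm, others 40 mm) or lifted (over 15 mm) (distance of any of tube_rack, marker, beaker, tape_roll, slide_box from where it was at the start of the episode above 0.04 m or distance of any of tube_near, tube_far from where it was at the start of the episode above 0.03 m or height (world z) of any of tube_rack, marker, beaker, tape_roll, slide_box above 0.015 m or height (world z) of any of tube_near, tube_far above 0.092 m).
It also fails if it takes over 64 s, if anything falls off the work surface, if the arm or the gripper's body presses on something with over 40 N, if the wrist force passes 120 N, or if a joint passes its speed limit or range.

## Robot

A 6-joint arm with a two-finger parallel gripper is mounted at the origin on the work surface. World frame = base frame: x ahead of the robot, y to its left, z up, the work surface at z = 0. Lengths are in m, angles in rad, forces in N, time in s.
With the tool pointing down it reaches from about 0.35 to 0.775 m from the base axis. Payload 7.3 kg.
Tool frame: the origin (TCP) lies between the finger pads; the fingertips stand ahead of it and the grasp point (between the pads) lies 6 mm ahead of it (robot.tip_extent is the x of the fingertips in the tool frame, in m); x points along the fingers, z is the direction in which the jaws open and shut, and the axes are right-handed (so a half turn about x gives the same grasp; the last joint's range is limited). The gripper opens to 92 mm and grips with 3 to 60 N. Pads are 19 mm wide; open, the fingers measure 130 mm over their backs; the gripper's body (75 mm by 190 mm) begins 47 mm behind the grasp point.
Start: joints at [1.057, 0.342, 1.524, -0, 1.275, -0.146], TCP at [0.189, 0.49, 0.252] pointing down, gripper open.
Joint ranges: [-2.53, 2.53], [-0.77, 2.02], [0.04, 2.7], [-1, 4.14], [0.28, 2.66], [-3.11, 3.11]. Speed limits (rad/s): [2.57, 2.57, 3.14, 3.14, 3.14, 3.14].

## Interface

Orientations are given as [roll, pitch, yaw] about the fixed x, y, z axes, in that order (R = Rz(yaw) Ry(pitch) Rx(roll)).
In Python, from cell import robot gives the robot as it stands. The module is installed in compiled form; this text tells all that it offers.
- The arm moves only by the shell command python3 -m creep 'ROWS' [FORCE]. ROWS is JSON, a list of rows, each an object with "translation": the shift along the tool's x, y, z in m, a list of three; "twist": the turn, a rotation vector about the tool's x, y, z in rad, a list of three; "hand": the opening in per cent of the stroke, from 0 (shut) to 100 (fully open). A call has 1 to 5 rows; each row is the pose to reach, as a shift and turn from the pose measured when the call began, along the tool's axes at that moment; what a row does not reach only later rows make up. A row lasts 1/10 s, in which the tool goes at most 50 mm and 8.59 degrees, less where a joint would pass 70% of its speed; a pose out of reach is approached as far as the arm can. A call with a gripper value outside its range is refused whole. The fingers move at their own pace and stop on an object; FORCE is the grip in N (left out, the last holds). Time passes only in rows, so rows that repeat a pose let the fingers close. It gives the time, the measured TCP pose, the force and the opening at its end, in the units of the state.
- robot.observe(): the state, without advancing time (a new reading comes with each control period).
- robot.read_camera(name): name is "side" or "top" or "wrist"; returns the picture (480x640x3 uint8, blue, green, red); there is no depth.
- robot.calibration(name): a dict with "intrinsics" (3x3 intrinsics, pixels), "cam_to_world" (4x4, takes a point from camera to world coordinates); the wrist camera has in their place "mount" (4x4, takes a point from camera to tool coordinates, whose origin is the TCP and whose axes are the tool frame's). Camera axes: x right, y up, looking along -z (the intrinsics and any distortion apply to the point x, -y, -z); pixel columns grow to the right and rows downward; lengths in m; the calibration is good to about 2 mm. A picture is of the moment at which its call begins: read the wrist's pose just before it. calibration takes no time and is no camera call.
- robot.hand_in(): hands the job in, once; it reports no verdict.
The state is a dict: "time": time; "qpos": joint angles; "qvel": joint speeds; "joint_efforts": joint torques, N m; "tool_pos": TCP position; "tool_rot": TCP orientation; "contact_force": force on the tool from outside, world axes, zero at the start; "torque": the same for the moment, N m; "opening": finger opening in m.
Only numpy, scipy, OpenCV 4.12 (cv2) and the standard library are available. Lean on these libraries where they do the work, as an engineer would, in place of code of your own. Each camera call takes 0.05 s, during which the arm holds its last target. There are 200 camera calls.

## Working session

There is one attempt and no reset: what is moved stays moved. The work goes in short steps, Python scripts to look and compute and a shell command to move; the robot and the scene stay as the last step left them, time stands still between calls to the robot, and variables do not carry over. Pictures are saved under pics/ and viewed, about 8 in all and at most 12, crops included, and the job is handed in when it is done.

```bash
mkdir -p pics
python3 - <<'E'
from cell import robot
import cv2, numpy as np
np.set_printoptions(precision=4,suppress=True)
print(robot.observe()); print(robot.tip_extent)
for n in("top","side","wrist"):
    im=robot.read_camera(n); cv2.imwrite(f"pics/{n}0.png",im); print(n,robot.calibration(n))
E
```

```text
{'time': 0.0, 'qpos': array([ 1.057 ,  0.3427,  1.5251, -0.    ,  1.2754, -0.146 ]), 'qvel': array([-0.0005,  0.0012,  0.0008, -0.0012,  0.0003,  0.0003]), 'joint_efforts': array([ -0.0019, -43.1244, -24.4224,   0.0714,   0.0561,  -0.0001]), 'tool_pos': array([0.1886, 0.4896, 0.251 ]), 'tool_rot': array([ 2.9968,  1.5692, -2.0834]), 'contact_force': array([ 0.685 , -0.2809,  0.164 ]), 'torque': array([ 0.0094, -0.0554, -0.0641]), 'opening': 0.09171822679088465}
0.025
top {'intrinsics': array([[444.3342,   0.    , 317.702 ],
       [  0.    , 444.3342, 243.3975],
       [  0.    ,   0.    ,   1.    ]]), 'cam_to_world': array([[-0.0077,  0.993 , -0.118 ,  0.4704],
       [-0.999 , -0.013 , -0.0436,  0.0096],
       [-0.0449,  0.1176,  0.992 ,  0.8158],
       [ 0.    ,  0.    ,  0.    ,  1.    ]])}
side {'intrinsics': array([[522.4677,   0.    , 312.1721],
       [  0.    , 522.4677, 239.4197],
       [  0.    ,   0.    ,   1.    ]]), 'cam_to_world': array([[ 0.7096,  0.3811, -0.5926, -0.0002],
       [-0.7043,  0.3585, -0.6128, -0.5539],
       [-0.0211,  0.8522,  0.5228,  0.5498],
       [ 0.    ,  0.    ,  0.    ,  1.    ]])}
wrist {'intrinsics': array([[414.1534,   0.    , 313.5787],
       [  0.    , 414.1534, 240.3711],
       [  0.    ,   0.    ,   1.    ]]), 'mount': array([[ 0.0001,  0.2761, -0.9611, -0.1331],
       [ 0.0007,  0.9611,  0.2761,  0.0748],
       [ 1.    , -0.0007, -0.0001, -0.0003],
       [ 0.    ,  0.    ,  0.    ,  1.    ]])}
```

View pics/top0.png

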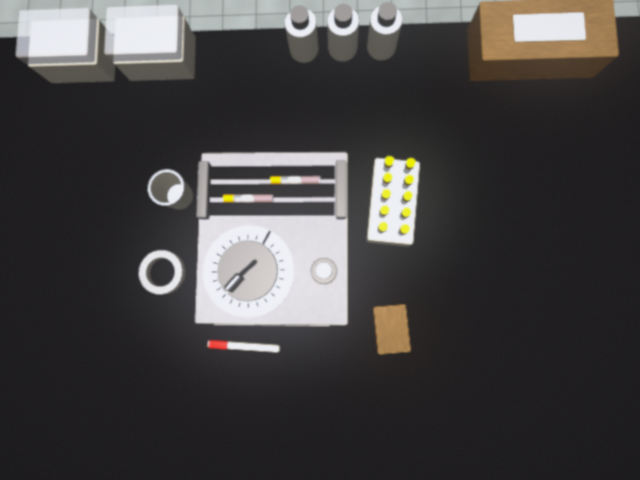

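The top view shows the mixer with its front towards the robot: dial at about (248,270), index to the lower left at about (230,290), long line at about (267,237), button at about (323,270). I'll enlarge it.

```bash
cat > h.py <<'E'
import numpy as np, cv2
from cell import robot
from scipy.spatial.transform import Rotation as Ro
np.set_printoptions(precision=4,suppress=True)
def ray(cal,uv,T,z):
    K=cal["intrinsics"]; d=np.linalg.inv(K)@[uv[0],uv[1],1]; d=T[:3,:3]@[d[0],-d[1],-d[2]]; o=T[:3,3]
    return o+d*(z-o[2])/d[2]
def px(name,uv,z,T=None):
    c=robot.calibration(name); return ray(c,uv,c["cam_to_world"] if T is None else T,z)
def wristT(s):
    T=np.eye(4);T[:3,:3]=Ro.from_euler("xyz",s["tool_rot"]).as_matrix();T[:3,3]=s["tool_pos"]
    return T@robot.calibration("wrist")["mount"]
def proj(name,P,T=None):
    c=robot.calibration(name); T=c["cam_to_world"] if T is None else T
    p=T[:3,:3].T@(np.array(P)-T[:3,3]); q=c["intrinsics"]@[p[0],-p[1],-p[2]]; return q[:2]/q[2]
E
python3 - <<'E'
import cv2
im=cv2.imread("pics/top0.png")[205:335,190:355]
cv2.imwrite("pics/topc.png",cv2.resize(im,None,fx=4.8,fy=4.6,interpolation=cv2.INTER_CUBIC)[:600,:800])
E
```

```text
(no output)
```

View pics/topc.png

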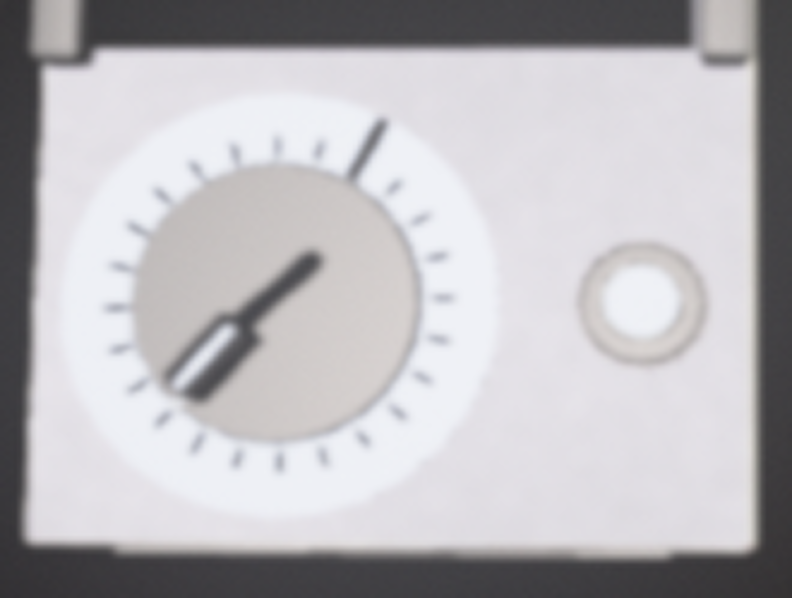

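View pics/side0.png

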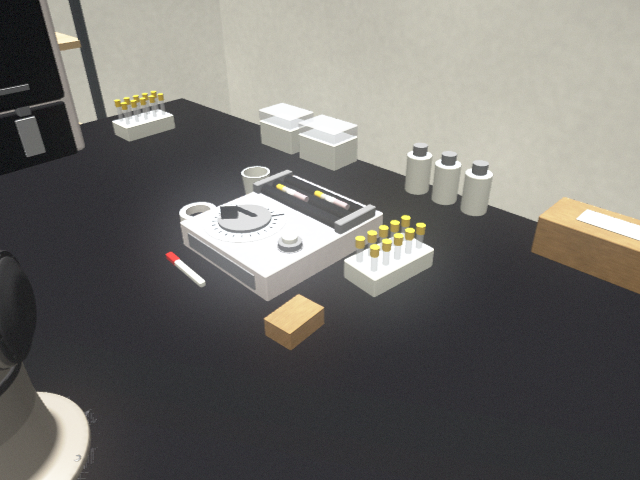

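The enlarged view shows the disc centred near crop (278,303), the long line from (350,180) to (382,122), the fin's white stripe from (235,325) to (172,385), and the button top at (640,301). The side view agrees: fin to the left, line to the right-rear.

Run:
```python
from h import *
f=lambda x,y:(x/4.8+190-.4,y/4.6+205-.4)
P={}
for n,x,y,z in [("disc",277,302,.07),("ring",280,305,.062),("tin",350,180,.062),("tout",382,122,.062),("ixout",170,387,.07),("stripe_in",235,325,.094),("stripe_out",178,382,.094),("barend",318,258,.07),("btn",640,301,.082),("btnbase",643,304,.072),("FL",23,545,.06),("FR",757,552,.06)]:
    P[n]=px("top",f(x,y),z); print(n,P[n])
d=P["btn"]-P["disc"]; print("dist btn-disc",np.linalg.norm(d[:2]), "mixer yaw", np.degrees(np.arctan2(-d[1],-d[0]))-90, )
e=P["FL"]-P["FR"]; print(np.linalg.norm(e),np.degrees(np.arctan2(e[1],e[0]))-90)
c=(P["disc"]+P["ring"])[:2]/2
for n in("tin","tout","ixout","stripe_in","stripe_out","barend"):
    v=P[n][:2]-c; print(n,np.linalg.norm(v),np.degrees(np.arctan2(v[1],v[0])))
v=P["stripe_out"]-P["stripe_in"];print(np.linalg.norm(v),np.degrees(np.arctan2(v[1],v[0])))
v=P["tout"]-P["tin"];print(np.linalg.norm(v),np.degrees(np.arctan2(v[1],v[0])))
s=robot.observe();R=Ro.from_euler("xyz",s["tool_rot"]).as_matrix();print(R)
```

```text
disc [0.5149 0.162  0.07  ]
ring [0.5143 0.1625 0.062 ]
tin [0.5607 0.1378 0.062 ]
tout [0.5825 0.1263 0.062 ]
ixout [0.4841 0.1996 0.07  ]
stripe_in [0.5055 0.1714 0.094 ]
stripe_out [0.4854 0.1907 0.094 ]
barend [0.531  0.1476 0.07  ]
btn [0.5133 0.0336 0.082 ]
btnbase [0.5128 0.0329 0.072 ]
FL [0.4267 0.2537 0.06  ]
FR [ 0.4228 -0.0057  0.06  ]
dist btn-disc 0.1284134011719398 mixer yaw -0.7406068487517814
0.259414230409664 -0.8455672310338969
tin 0.05223704075860396 -27.96896352792749
tout 0.07679595872120218 -27.88475259144387
ixout 0.0481638773549913 129.23666340449023
stripe_in 0.012951076939415735 134.9133725577622
stripe_out 0.040757627413924816 135.68843129275737
barend 0.022003704532673547 -41.87409501544056
0.027808287241062792 136.04938863926753
0.024559094390715498 -27.705636226940996
[[-0.0006 -0.9331  0.3595]
 [-0.001   0.3595  0.9331]
 [-1.      0.0002 -0.0011]]
```

Measurements agree with the given sizes: dial centre at (0.515, 0.162), mixer yaw about -0.8°, target line at -27.9°, index at about 136°, and 128 mm from button to dial (nominal 130). The plan is to close the fingers and push clockwise about 164° with their flat side, turning the tool along with the fin.

```bash
python3 -m creep '[{"translation":[0.07,-0.386,-0.203],"twist":[-1.176,0,0],"hand":0},{"translation":[0.07,-0.386,-0.203],"twist":[-1.176,0,0],"hand":0},{"translation":[0.07,-0.386,-0.203],"twist":[-1.176,0,0],"hand":0},{"translation":[0.07,-0.386,-0.203],"twist":[-1.176,0,0],"hand":0},{"translation":[0.07,-0.386,-0.203],"twist":[-1.176,0,0],"hand":0}]' 20
cat >> h.py <<'E'
def to(x,y,z,phi):
    s=robot.observe();R=Ro.from_euler("xyz",s["tool_rot"]).as_matrix()
    p=np.radians(phi);zt=np.array([np.cos(p),np.sin(p),0]);xt=np.array([0,0,-1.]);G=np.c_[xt,np.cross(zt,xt),zt]
    cur=np.degrees(np.arctan2(R[1,2],R[0,2]))
    print("t",s["time"],"pos",s["tool_pos"],"phi",cur,"F",s["contact_force"],"q6",s["qpos"][5],"op",s["opening"])
    print("translation",R.T@(np.array([x,y,z])-s["tool_pos"]),"twist",Ro.from_matrix(R.T@G).as_rotvec())
E
python3 -c "from h import *; to(.4759,.1618,.18,136.3)"
```

```text
time: 0.65
tool_pos: [0.3328, 0.3262, 0.2165]
tool_rot: [1.996, 1.57, -2.422]
contact_force: [-0.0, 0.6, -0.2]
opening: 0.0566
t 0.65 pos [0.3328 0.3262 0.2165] phi 106.88074940336575 F [-0.0435  0.6013 -0.2419] q6 -1.2546109933047367 op 0.05662028315310943
translation [ 0.0365 -0.0892 -0.1989] twist [-0.5135 -0.0001 -0.0008]
```

```bash
python3 -m creep '[{"translation":[0.036,-0.089,-0.199],"twist":[-0.513,0,0],"hand":0},{"translation":[0.036,-0.089,-0.199],"twist":[-0.513,0,0],"hand":0},{"translation":[0.036,-0.089,-0.199],"twist":[-0.513,0,0],"hand":0},{"translation":[0.036,-0.089,-0.199],"twist":[-0.513,0,0],"hand":0},{"translation":[0.036,-0.089,-0.199],"twist":[-0.513,0,0],"hand":0}]' 20
python3 - <<'E'
from h import *
to(.4759,.1618,.104,136.3)
s=robot.observe(); im=robot.read_camera("wrist"); cv2.imwrite("pics/w1.png",im)
T=wristT(s)
for n,P in [("c",(.5148,.162,.07)),("tin",(.5607,.1378,.062)),("fin out top",(.4830,.1924,.094)),("tcp-tip",s["tool_pos"]-[0,0,.025])]: print(n,proj("wrist",P,T))
E
```

```text
time: 1.15
tool_pos: [0.4768, 0.1596, 0.18]
tool_rot: [1.54, 1.57, -2.362]
contact_force: [0.8, 1.0, -0.3]
opening: 0.0163
t 1.15 pos [0.4768 0.1596 0.18  ] phi 136.45389030856603 F [ 0.8482  1.041  -0.3101] q6 -2.2104206078798887 op 0.01628627321630463
translation [ 0.076  -0.001   0.0022] twist [ 0.0027  0.     -0.0009]
c [272.2306 290.4733]
tin [198.3634 305.4676]
fin out top [344.4771 307.0048]
tcp-tip [312.9994 308.3553]
```

View pics/w1.png

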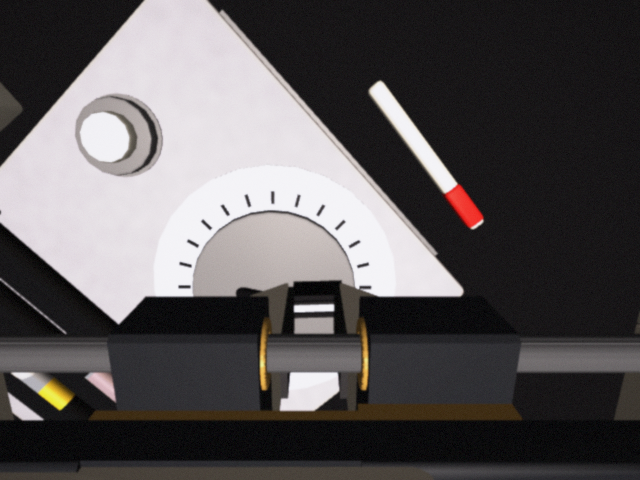

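The wrist view shows the closing fingers at about (315,340) beside the fin at about (250,290), and the disc centred near column 274 (projected 272), so the poses agree. Next I'll finish closing and lower the hand.

```bash
python3 -m creep '[{"translation":[0.0,0,0],"twist":[0,0,0],"hand":0},{"translation":[0.02,-0.001,0.002],"twist":[0,0,0],"hand":0},{"translation":[0.045,-0.001,0.002],"twist":[0,0,0],"hand":0},{"translation":[0.067,-0.001,0.002],"twist":[0,0,0],"hand":0},{"translation":[0.076,-0.001,0.002],"twist":[0,0,0],"hand":0}]' 20
python3 - <<'E'
from h import *
to(.4759,.1618,.104,136.3)
s=robot.observe(); im=robot.read_camera("side"); cv2.imwrite("pics/s1.png",cv2.resize(im[150:300,160:360],None,fx=4,fy=4,interpolation=cv2.INTER_CUBIC))
for th in range(8,41,8):
    t=np.radians(th)
    for d,r in[(.0165,.028)]: print(th,t,d*np.cos(t)-r*np.sin(t)-d,d*np.sin(t)+r*np.cos(t)-r)
E
```

```text
time: 1.7
tool_pos: [0.4779, 0.158, 0.1013]
tool_rot: [1.727, 1.566, -2.179]
contact_force: [-0.4, 0.1, -0.3]
opening: 0.0004
t 1.7 pos [0.4779 0.158  0.1013] phi 136.19469124682792 F [-0.3549  0.0826 -0.2631] q6 -2.205650485267312 op 0.0004256789481375475
translation [-0.0027 -0.0013  0.0041] twist [-0.0018 -0.0007 -0.0043]
8 0.13962634015954636 -0.004057423692645921 0.002023862090605049
16 0.2792526803190927 -0.008357027979893718 0.0034633438572534182
24 0.4188790204786391 -0.01281512595501949 0.004290427424743528
32 0.5585053606381855 -0.01734494581194871 0.004489014552227808
40 0.6981317007977318 -0.021858319759759964 0.004055239967159282
```

View pics/s1.png

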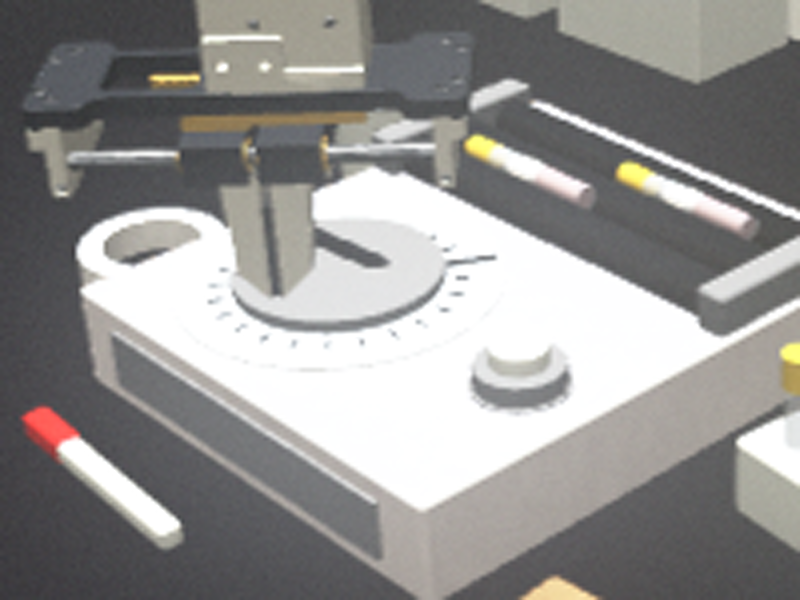

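The side view shows the closed fingers upright over the disc's front-left part, clear of the fin, tubes and beaker. Now I'll make contact and push clockwise.

```bash
python3 -m creep '[{"translation":[-0.003,-0.006,0.003],"twist":[0,0,0],"hand":0},{"translation":[-0.003,-0.012,0.004],"twist":[0,0,0],"hand":0},{"translation":[-0.003,-0.016,0.006],"twist":[0.14,0,0],"hand":0},{"translation":[-0.003,-0.0205,0.0075],"twist":[0.28,0,0],"hand":0},{"translation":[-0.003,-0.025,0.0085],"twist":[0.42,0,0],"hand":0}]' 20
cat >> h.py <<'E'
C=np.array([.5148,.162])
def arc(total,d=.0165,r=.028,n=5,z=.104):
    """rows along the dial arc from the present pose, towards tool angle phi-total"""
    s=robot.observe();R=Ro.from_euler("xyz",s["tool_rot"]).as_matrix();phi=np.arctan2(R[1,2],R[0,2])
    rel=s["tool_pos"][:2]-C;u=np.array([np.cos(phi),np.sin(phi)]);t=np.array([-u[1],u[0]])
    print("t %.2f phi %.2f r %.4f d %.4f"%(s["time"],np.degrees(phi),rel@u,rel@t),"z",s["tool_pos"][2],"F",s["contact_force"],"q6",s["qpos"][5])
    for k in range(1,n+1):
        a=phi-np.radians(total)*k/n;ua=np.array([np.cos(a),np.sin(a)]);ta=np.array([-ua[1],ua[0]])
        zt=np.array([*ua,0]);xt=np.array([0,0,-1.]);G=np.c_[xt,np.cross(zt,xt),zt]
        w=np.array([*(C+r*ua+d*ta),z])
        print(R.T@(w-s["tool_pos"]),Ro.from_matrix(R.T@G).as_rotvec())
E
python3 -c "from h import *; arc(40)"
```

```text
time: 2.25
tool_pos: [0.4886, 0.1824, 0.1049]
tool_rot: [2.013, 1.565, -2.319]
contact_force: [-2.5, -1.2, 2.7]
opening: 0.0003
t 2.25 phi 111.83 r 0.0287 d 0.0167 z 0.10487361357666955 F [-2.4928 -1.215   2.7111] q6 -1.7372959575377127
[ 0.0008 -0.0043  0.0013] [ 0.1396 -0.0027 -0.0048]
[ 0.0008 -0.0086  0.0028] [ 0.2792 -0.0031 -0.0047]
[ 0.0008 -0.013   0.0036] [ 0.4189 -0.0034 -0.0045]
[ 0.0008 -0.0175  0.0038] [ 0.5585 -0.0037 -0.0042]
[ 0.0008 -0.0221  0.0033] [ 0.6981 -0.004  -0.004 ]
```

```bash
python3 -m creep '[{"translation":[0.001,-0.0043,0.0013],"twist":[0.14,0,-0.005],"hand":0},{"translation":[0.001,-0.0086,0.0028],"twist":[0.28,0,-0.005],"hand":0},{"translation":[0.001,-0.013,0.0036],"twist":[0.42,0,-0.005],"hand":0},{"translation":[0.001,-0.0175,0.0038],"twist":[0.56,0,-0.005],"hand":0},{"translation":[0.001,-0.022,0.0033],"twist":[0.70,0,-0.005],"hand":0}]' 20 
python3 -c "from h import *; arc(40)"
```

```text
time: 2.75
tool_pos: [0.5074, 0.1952, 0.1048]
tool_rot: [-2.601, 1.568, -1.354]
contact_force: [-3.5, 3.4, 2.0]
opening: 0.0005
t 2.75 phi 71.42 r 0.0291 d 0.0176 z 0.10480959979111427 F [-3.508   3.3588  2.043 ] q6 -1.01689013254154
[ 0.0008 -0.0052  0.0009] [ 0.1396 -0.0022  0.0015]
[ 0.0008 -0.0095  0.0023] [ 0.2793 -0.0021  0.0017]
[ 0.0008 -0.0139  0.0032] [ 0.4189 -0.002   0.0018]
[ 0.0008 -0.0184  0.0034] [ 0.5585 -0.0018  0.002 ]
[ 0.0008 -0.023   0.0029] [ 0.6981 -0.0017  0.0021]
```

```bash
python3 -m creep '[{"translation":[0.001,-0.0047,0.001],"twist":[0.14,0,0.002],"hand":0},{"translation":[0.001,-0.009,0.0023],"twist":[0.28,0,0.002],"hand":0},{"translation":[0.001,-0.0135,0.0032],"twist":[0.42,0,0.002],"hand":0},{"translation":[0.001,-0.018,0.0034],"twist":[0.56,0,0.002],"hand":0},{"translation":[0.001,-0.0225,0.003],"twist":[0.70,0,0.002],"hand":0}]' 20
python3 - <<'E'
from h import *
arc(40)
im=robot.read_camera("top"); cv2.imwrite("pics/t2.png",cv2.resize(im[205:335,190:355],None,fx=4.8,fy=4.6,interpolation=cv2.INTER_CUBIC)[:600,:800])
E
```

```text
time: 3.25
tool_pos: [0.53, 0.1927, 0.1049]
tool_rot: [0.693, 1.57, 1.234]
contact_force: [-1.8, 3.8, -0.8]
opening: 0.0003
t 3.25 phi 31.01 r 0.0289 d 0.0185 z 0.10488504995659485 F [-1.8197  3.7858 -0.848 ] q6 -0.3291681306978281
[ 0.0009 -0.006   0.0011] [ 0.1396  0.0006 -0.0005]
[ 0.0009 -0.0103  0.0026] [ 0.2793  0.0005 -0.0006]
[ 0.0009 -0.0148  0.0034] [ 0.4189  0.0005 -0.0006]
[ 0.0009 -0.0193  0.0036] [ 0.5585  0.0004 -0.0007]
[ 0.0009 -0.0238  0.0032] [ 0.6981  0.0004 -0.0007]
```

View pics/t2.png

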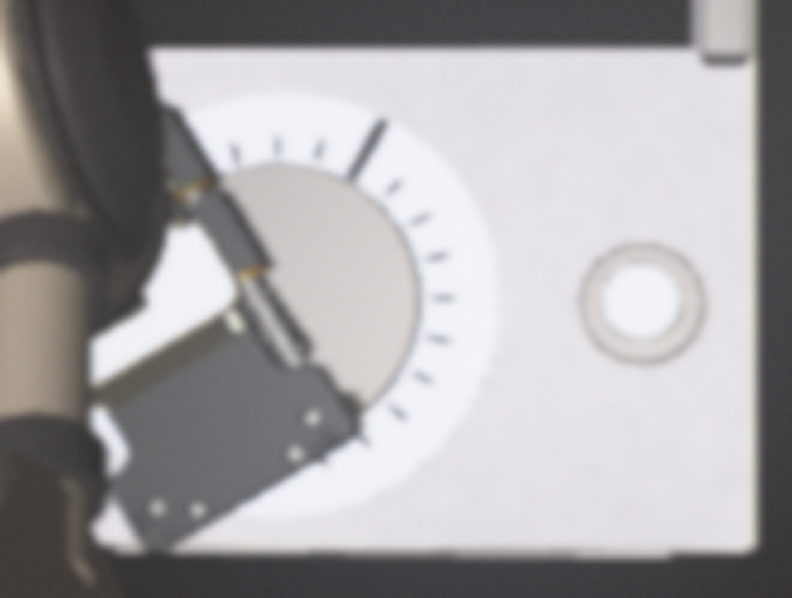

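The fin is hidden by the hand, but the mixer has not moved and the long line is visible at (350–382, 180–122). I'll continue 40°.

```bash
python3 -m creep '[{"translation":[0.001,-0.0045,0.0012],"twist":[0.14,0,0],"hand":0},{"translation":[0.001,-0.009,0.0026],"twist":[0.28,0,0],"hand":0},{"translation":[0.001,-0.0133,0.0034],"twist":[0.42,0,0],"hand":0},{"translation":[0.001,-0.0178,0.0036],"twist":[0.56,0,0],"hand":0},{"translation":[0.001,-0.0223,0.0032],"twist":[0.70,0,0],"hand":0}]' 20
python3 - <<'E'
from h import *
arc(13,d=.0185)
im=robot.read_camera("side"); cv2.imwrite("pics/s3.png",cv2.resize(im[170:280,160:320],None,fx=5,fy=5,interpolation=cv2.INTER_CUBIC))
E
```

```text
time: 3.8
tool_pos: [0.5457, 0.1761, 0.1049]
tool_rot: [0.697, 1.567, 0.528]
contact_force: [0.7, 3.8, -2.3]
opening: 0.0006
t 3.80 phi -9.65 r 0.0282 d 0.0190 z 0.10494684008710678 F [ 0.6714  3.814  -2.3331] q6 0.34504792884331015
[ 0.0009 -0.0018  0.0007] [ 0.0454  0.0032 -0.0028]
[ 0.0009 -0.0032  0.0014] [ 0.0908  0.0031 -0.0029]
[ 0.0009 -0.0045  0.0021] [ 0.1361  0.0031 -0.003 ]
[ 0.0009 -0.0059  0.0027] [ 0.1815  0.003  -0.003 ]
[ 0.0009 -0.0073  0.0033] [ 0.2269  0.0029 -0.0031]
```

View pics/s3.png

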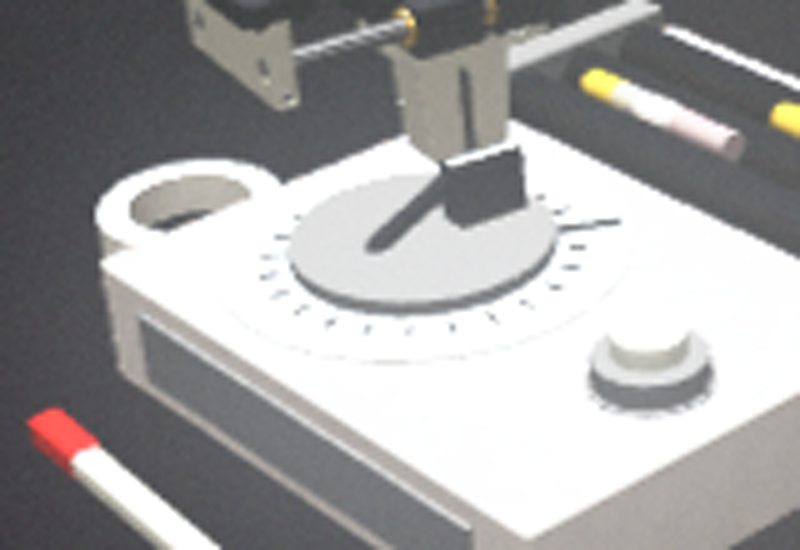

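The side view shows the finger flat on the fin's rear flank. The fin's top stripe runs from (445,163) to (521,149), the long line starts at (560,229), and the bar ends near (372,245). I'll work out the angle from those.

Run:
```python
from h import *
f=lambda x,y:((x+.5)/5+160-.5,(y+.5)/5+170-.5)
a,b=[px("side",f(*q),.094)[:2] for q in((445,163),(521,149))]
e=px("side",f(372,245),.07)[:2]; ti=px("side",f(560,229),.062)[:2]; to_=px("side",f(621,221),.062)[:2]
an=lambda v:np.degrees(np.arctan2(v[1],v[0]))
print(a,b,np.linalg.norm(b-a),an(b-a),"from C",an(b-C),np.linalg.norm(b-C),np.linalg.norm(a-C)); print("bar",an(C-e),np.linalg.norm(C-e)); print("line",an(to_-ti),an(ti-C),np.linalg.norm(ti-C))
```

```text
[0.5289 0.1642] [0.5562 0.1518] 0.029952514724394447 -24.341376360182533 from C -13.780316169161086 0.04263764664489796 0.014289174968300705
bar -21.391644362863758 0.02086464595517271
line -31.457964091101637 -26.930947640161392 0.052438071096950714
```

Estimates put the fin at about -10° to -16°, with the target at -28°. I'll push 10° more, then back off, lift and look from the top.

```bash
python3 -m creep '[{"translation":[0.001,-0.0013,0.0006],"twist":[0.045,0.003,-0.003],"hand":0},{"translation":[0.001,-0.0027,0.0013],"twist":[0.09,0.003,-0.003],"hand":0},{"translation":[0.001,-0.004,0.0019],"twist":[0.135,0.003,-0.003],"hand":0},{"translation":[0.001,-0.0053,0.0024],"twist":[0.18,0.003,-0.003],"hand":0},{"translation":[0.001,-0.0053,0.0024],"twist":[0.18,0.003,-0.003],"hand":0}]' 20 
python3 -c "from h import *; arc(2)"; python3 -m creep '[{"translation":[0,0.012,0],"twist":[0,0,0],"hand":0},{"translation":[-0.02,0.05,0],"twist":[0,0,0],"hand":0},{"translation":[-0.05,0.09,-0.01],"twist":[0,0,0],"hand":0},{"translation":[-0.06,0.13,-0.03],"twist":[0,0,0],"hand":0},{"translation":[-0.06,0.16,-0.05],"twist":[0,0,0],"hand":0}]' 20
python3 - <<'E'
from h import *
arc(2)
im=robot.read_camera("top"); cv2.imwrite("pics/t3.png",cv2.resize(im[220:320,195:315],None,fx=6,fy=6,interpolation=cv2.INTER_CUBIC))
E
```

```text
time: 4.35
tool_pos: [0.5479, 0.1702, 0.1048]
tool_rot: [0.353, 1.569, 0.001]
contact_force: [0.3, 2.0, 1.3]
opening: -0.0001
t 4.35 phi -20.16 r 0.0283 d 0.0192 z 0.10483742401487386 F [0.3155 2.05   1.319 ] q6 0.5198915756996484
[ 0.0008 -0.0029 -0.0002] [ 0.007   0.0017 -0.0006]
[ 0.0008 -0.0031 -0.    ] [ 0.014   0.0017 -0.0006]
[ 0.0008 -0.0033  0.0001] [ 0.0209  0.0017 -0.0006]
[ 0.0008 -0.0034  0.0002] [ 0.0279  0.0017 -0.0006]
[ 0.0008 -0.0036  0.0003] [ 0.0349  0.0017 -0.0006]
time: 4.85
tool_pos: [0.5571, 0.3413, 0.1678]
tool_rot: [0.696, 1.563, 0.348]
contact_force: [0.3, 0.2, 0.2]
opening: 0.0002
t 4.85 phi -19.94 r -0.0214 d 0.1830 z 0.1678060618611691 F [0.3343 0.1746 0.1561] q6 0.7810678578878976
[ 0.0633 -0.167   0.0492] [ 0.007   0.0058 -0.0048]
[ 0.0633 -0.1672  0.0493] [ 0.014   0.0057 -0.0049]
[ 0.0633 -0.1674  0.0494] [ 0.021   0.0057 -0.0049]
[ 0.0633 -0.1676  0.0495] [ 0.0279  0.0057 -0.0049]
[ 0.0633 -0.1678  0.0496] [ 0.0349  0.0057 -0.0049]
```

View pics/t3.png

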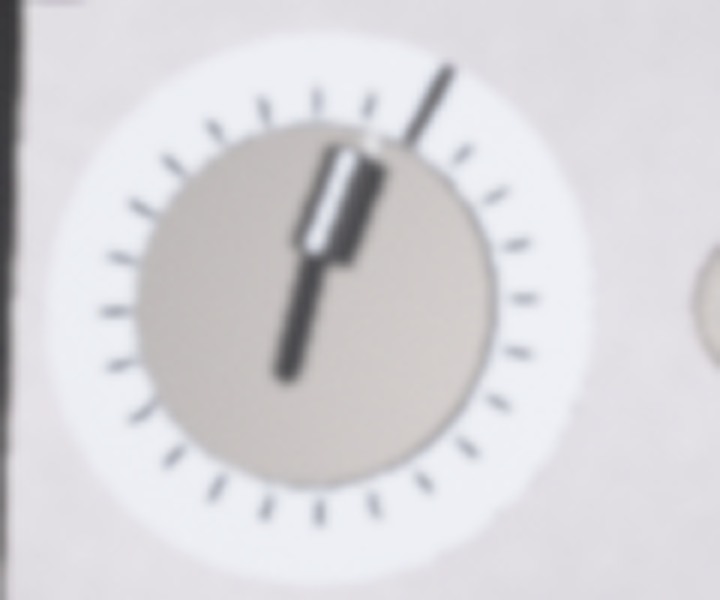

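The top view now shows the fin clear of the hand. The stripe runs from (317,248) to (347,157), its rim end is at about (370,142), and the long line runs from (409,143) to (449,68). I'll compute the remaining angle.

```bash
cat >> h.py <<'E'
an=lambda v:np.degrees(np.arctan2(v[1],v[0]))
def meas(si,so,rim,li,lo,dc,x0=195,y0=220,k=6):
    f=lambda q:((q[0]+.5)/k+x0-.5,(q[1]+.5)/k+y0-.5); g=lambda q,z:px("top",f(q),z)[:2]
    c=g(dc,.07);si,so=g(si,.094),g(so,.094);rim=g(rim,.07);li,lo=g(li,.062),g(lo,.062)
    print("centre",c,"stripe ang",an(so-si),"len",np.linalg.norm(so-si),"C->so",an(so-c),np.linalg.norm(so-c),"C->si",np.linalg.norm(si-c))
    print("rim",an(rim-c),np.linalg.norm(rim-c),"line",an(lo-li),"C->",an(li-c),an(lo-c),np.linalg.norm(li-c))
E
python3 -c "
from h import *
meas((317,248),(347,157),(370,142),(409,143),(449,68),(316,305))
from h import to
to(.5479-.012*.345,.1702+.012*.94,.165,-22)"
```

```text
centre [0.5147 0.1621] stripe ang -17.833440515682334 len 0.026213763037244254 C->so -18.43191799837696 0.04123628208329632 C->si 0.015026443920774596
rim -17.95508086631913 0.04845356274602318 line -27.915128367841497 C-> -27.933667914542294 -27.9278072157454 0.05277601090663412
t 4.9 pos [0.5542 0.346  0.1665] phi -19.73547265797872 F [-3.1525  2.3927 -0.1386] q6 0.7836503101957147 op 0.0008249105164415265
translation [ 0.0007 -0.1584  0.0457] twist [ 0.0395  0.0024 -0.0056]
```

Index at about -18.3° and line at -27.9°, so about 9.5° remain. I'll return with a gap, lower, and push the rest.

```bash
python3 -m creep '[{"translation":[0,-0.04,0.015],"twist":[0,0,-0.005],"hand":0},{"translation":[0,-0.08,0.03],"twist":[0,0,-0.005],"hand":0},{"translation":[0,-0.12,0.042],"twist":[0,0,-0.005],"hand":0},{"translation":[0,-0.154,0.0535],"twist":[0,0,-0.005],"hand":0},{"translation":[0.03,-0.154,0.0535],"twist":[0,0,-0.005],"hand":0}]' 20
python3 -c "from h import *; to(.5523,.1824,.105,-20)"
```

```text
time: 5.4
tool_pos: [0.5555, 0.1802, 0.1395]
tool_rot: [0.322, 1.56, -0.023]
contact_force: [-0.3, 1.2, 0.5]
opening: 0.0006
t 5.4 pos [0.5555 0.1802 0.1395] phi -19.7673779576402 F [-0.3027  1.2224  0.4796] q6 0.5297721956672181 op 0.0005861532254129861
translation [ 0.0344  0.0009 -0.0041] twist [ 0.0041  0.0102 -0.0034]
```

```bash
python3 -m creep '[{"translation":[0.012,0.001,-0.004],"twist":[0.004,0.01,-0.003],"hand":0},{"translation":[0.024,0.001,-0.004],"twist":[0.004,0.01,-0.003],"hand":0},{"translation":[0.034,0.001,-0.004],"twist":[0.004,0.01,-0.003],"hand":0},{"translation":[0.034,-0.006,-0.004],"twist":[0.004,0.01,-0.003],"hand":0},{"translation":[0.034,-0.010,-0.004],"twist":[0.004,0.01,-0.003],"hand":0}]' 20
python3 -c "
from h import *
to(.5523,.1824,.105,-20)
arc(9.5,d=.0192,r=.0283,z=.105)"
```

```text
time: 5.9
tool_pos: [0.5485, 0.1721, 0.1054]
tool_rot: [1.041, 1.571, 0.693]
contact_force: [0.6, -0.3, 0.1]
opening: 0.0008
t 5.9 pos [0.5485 0.1721 0.1054] phi -19.92219476884212 F [ 0.5699 -0.3222  0.1473] q6 0.518447248870284 op 0.0007710541126757373
translation [0.0004 0.0109 0.0001] twist [ 0.0014  0.0001 -0.0001]
t 5.90 phi -19.92 r 0.0282 d 0.0210 z 0.10542776558263604 F [ 0.5699 -0.3222  0.1473] q6 0.518447248870284
[ 0.0004 -0.0028  0.0007] [ 0.0332  0.0001 -0.0001]
[ 0.0004 -0.0037  0.0013] [ 0.0663  0.0001 -0.0001]
[ 0.0004 -0.0047  0.0019] [ 0.0995  0.0001 -0.0001]
[ 0.0004 -0.0057  0.0024] [ 0.1326  0.0001 -0.0001]
[ 0.0004 -0.0068  0.0029] [ 0.1658  0.0001 -0.0001]
```

```bash
python3 -m creep '[{"translation":[0,-0.0025,0.0007],"twist":[0.035,0,0],"hand":0},{"translation":[0,-0.004,0.0013],"twist":[0.075,0,0],"hand":0},{"translation":[0,-0.0055,0.0021],"twist":[0.12,0,0],"hand":0},{"translation":[0,-0.0072,0.0029],"twist":[0.165,0,0],"hand":0},{"translation":[0,-0.0072,0.0029],"twist":[0.165,0,0],"hand":0}]' 20
python3 -c "from h import *; arc(2)"; python3 -m creep '[{"translation":[0,0.012,0],"twist":[0,0,0],"hand":0},{"translation":[-0.02,0.05,0],"twist":[0,0,0],"hand":0},{"translation":[-0.05,0.09,-0.01],"twist":[0,0,0],"hand":0},{"translation":[-0.06,0.13,-0.03],"twist":[0,0,0],"hand":0},{"translation":[-0.06,0.16,-0.05],"twist":[0,0,0],"hand":0}]' 20
python3 - <<'E'
from h import *
arc(2)
im=robot.read_camera("top"); cv2.imwrite("pics/t4.png",cv2.resize(im[220:320,195:315],None,fx=6,fy=6,interpolation=cv2.INTER_CUBIC))
E
```

```text
time: 6.4
tool_pos: [0.5491, 0.1645, 0.1061]
tool_rot: [1.05, 1.569, 0.535]
contact_force: [0.6, 3.0, 0.6]
opening: 0.0006
t 6.40 phi -29.49 r 0.0286 d 0.0191 z 0.10614032689851825 F [0.5823 3.0075 0.5826] q6 0.6713519621403645
[ 0.0021 -0.0028 -0.0005] [ 0.007   0.0008 -0.0014]
[ 0.0021 -0.003  -0.0004] [ 0.014   0.0008 -0.0014]
[ 0.0021 -0.0032 -0.0003] [ 0.0209  0.0008 -0.0014]
[ 0.0021 -0.0034 -0.0002] [ 0.0279  0.0008 -0.0014]
[ 0.0021 -0.0036 -0.0001] [ 0.0349  0.0008 -0.0014]
time: 6.9
tool_pos: [0.5859, 0.3317, 0.1693]
tool_rot: [0.956, 1.563, 0.442]
contact_force: [0.1, 0.3, 0.3]
opening: 0.0003
t 6.90 phi -29.45 r -0.0215 d 0.1827 z 0.16933932972011217 F [0.0508 0.3464 0.2744] q6 0.9150665091958274
[ 0.0645 -0.1668  0.0493] [ 0.007   0.0046 -0.0065]
[ 0.0645 -0.167   0.0494] [ 0.014   0.0045 -0.0065]
[ 0.0645 -0.1672  0.0495] [ 0.021   0.0045 -0.0065]
[ 0.0645 -0.1674  0.0496] [ 0.0279  0.0045 -0.0065]
[ 0.0645 -0.1676  0.0498] [ 0.0349  0.0045 -0.0066]
```

View pics/t4.png

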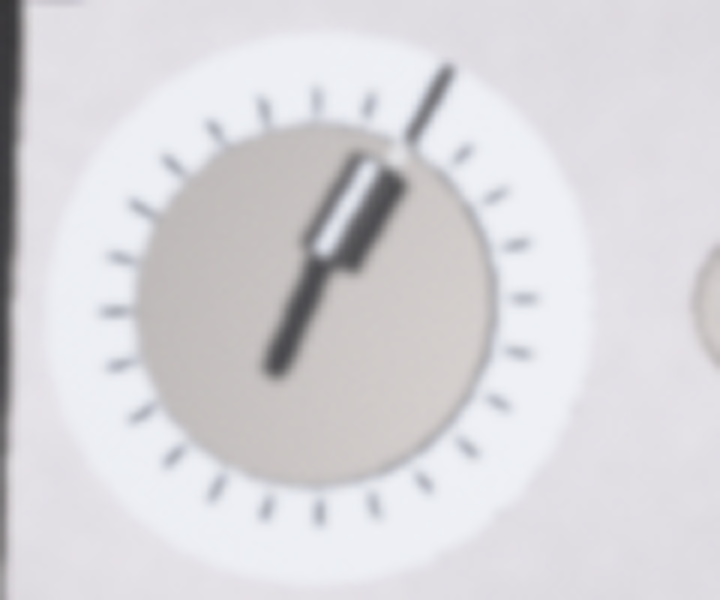

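The rim mark at about (399,152) meets the long line's inner end at (409,143). I'll verify with numbers and plan the move to the button.

```bash
python3 -c "
from h import *
meas((318,250),(370,163),(399,152),(409,143),(449,68),(316,305))
to(.5131,.0328,.125,-29.4)"
```

```text
centre [0.5147 0.1621] stripe ang -30.716582982947454 len 0.02764569617780138 C->so -27.443407650641348 0.04212234811674569 C->si 0.014607287684407938
rim -28.32026830559417 0.048994003005009376 line -27.915128367841497 C-> -27.933667914542294 -27.9278072157454 0.05277601090663412
t 6.95 pos [0.5836 0.3368 0.1679] phi -29.225572383581813 F [-3.5199  1.8866 -0.413 ] q6 0.9174012112922818 op 0.0007799551950540271
translation [ 0.0409 -0.3     0.0868] twist [ 0.003   0.0014 -0.0071]
```

The index is within about 0.5° (0.5 mm) of the line. Now to the button.

```bash
python3 -m creep '[{"translation":[0,-0.3,0.087],"twist":[0,0,-0.007],"hand":0},{"translation":[0,-0.3,0.087],"twist":[0,0,-0.007],"hand":0},{"translation":[0,-0.3,0.087],"twist":[0,0,-0.007],"hand":0},{"translation":[0,-0.3,0.087],"twist":[0,0,-0.007],"hand":0},{"translation":[0,-0.3,0.087],"twist":[0,0,-0.007],"hand":0}]' 20 >/dev/null
python3 -c "from h import *; to(.5131,.0328,.125,-29.4)"
```

```text
t 7.45 pos [0.5255 0.0839 0.1663] phi -29.15379800320102 F [ 0.4472 -0.816   0.2686] q6 0.5241176844324681 op 0.0005717991302253401
translation [ 0.0413 -0.0507  0.014 ] twist [ 0.0043  0.0024 -0.0004]
```

```bash
python3 -m creep '[{"translation":[0,-0.03,0.008],"twist":[0.004,0,0],"hand":0},{"translation":[0,-0.05,0.014],"twist":[0.004,0,0],"hand":0},{"translation":[0.02,-0.05,0.014],"twist":[0.004,0,0],"hand":0},{"translation":[0.041,-0.05,0.014],"twist":[0.004,0,0],"hand":0},{"translation":[0.041,-0.05,0.014],"twist":[0.004,0,0],"hand":0}]' 20 >/dev/null
python3 -c "from h import *; to(.5131,.0328,.101,-29.4)"
```

```text
t 7.95 pos [0.5122 0.0334 0.1234] phi -29.383012144357284 F [0.1742 0.5418 0.3136] q6 0.42957774222788 op 0.0001868894360592829
translation [ 0.0224 -0.0001  0.0011] twist [ 0.0003 -0.0015  0.0016]
```

```bash
python3 -m creep '[{"translation":[0.012,0,0.001],"twist":[0,0,0],"hand":0},{"translation":[0.017,0,0.001],"twist":[0,0,0],"hand":0},{"translation":[0.020,0,0.001],"twist":[0,0,0],"hand":0},{"translation":[0.022,0,0.001],"twist":[0,0,0],"hand":0},{"translation":[0.022,0,0.001],"twist":[0,0,0],"hand":0}]' 20
python3 -c "from h import *; to(.5131,.0328,.101,-29.4)"
```

```text
time: 8.45
tool_pos: [0.5133, 0.0331, 0.1018]
tool_rot: [-2.247, 1.569, -2.759]
contact_force: [-1.3, 1.2, 4.3]
opening: 0.0005
t 8.45 pos [0.5133 0.0331 0.1018] phi -29.373456687095413 F [-1.3085  1.1918  4.2798] q6 0.42885289960626943 op 0.0005231754896577302
translation [ 0.0008 -0.0003 -0.    ] twist [ 0.0005 -0.0009  0.0012]
```

```bash
python3 -m creep '[{"translation":[0.001,0,0],"twist":[0,0,0],"hand":0},{"translation":[0.002,0,0],"twist":[0,0,0],"hand":0},{"translation":[0.002,0,0],"twist":[0,0,0],"hand":0}]' 20
python3 -m creep '[{"translation":[-0.006,0,0],"twist":[0,0,0],"hand":0},{"translation":[-0.02,0,0],"twist":[0,0,0],"hand":0},{"translation":[-0.05,0,0],"twist":[0,0,0],"hand":0},{"translation":[-0.08,-0.03,0],"twist":[0,0,0],"hand":0},{"translation":[-0.09,-0.08,0],"twist":[0,0,0],"hand":0}]' 20
python3 -m creep '[{"translation":[0,-0.05,0],"twist":[0,0,0],"hand":0},{"translation":[0,-0.10,0],"twist":[0,0,0],"hand":0},{"translation":[0,-0.15,0],"twist":[0,0,0],"hand":0},{"translation":[0,-0.15,0],"twist":[0,0,0],"hand":0}]' 20
python3 - <<'E'
from h import *
im=robot.read_camera("top"); cv2.imwrite("pics/t5.png",cv2.resize(im[145:345,130:430],None,fx=2.6,fy=2.6,interpolation=cv2.INTER_CUBIC))
a=cv2.imread("pics/t4.png").astype(int); b=cv2.resize(im[220:320,195:315],None,fx=6,fy=6,interpolation=cv2.INTER_CUBIC).astype(int); print("diff",abs(a-b)[30:580,60:590].mean(),abs(a-b)[30:580,60:590].max())
E
```

```text
time: 8.75
tool_pos: [0.5133, 0.0331, 0.1011]
tool_rot: [-1.73, 1.57, -2.242]
contact_force: [-4.2, -0.7, 13.2]
opening: 0.0005
time: 9.25
tool_pos: [0.4764, -0.0355, 0.1937]
tool_rot: [0.2, 1.565, -0.309]
contact_force: [0.8, -1.6, 0.1]
opening: 0.0005
time: 9.65
tool_pos: [0.401, -0.1711, 0.1937]
tool_rot: [-0.082, 1.565, -0.597]
contact_force: [0.5, 1.4, 1.1]
opening: 0.0002
diff 0.4143178959405375 3
```

View pics/t5.png

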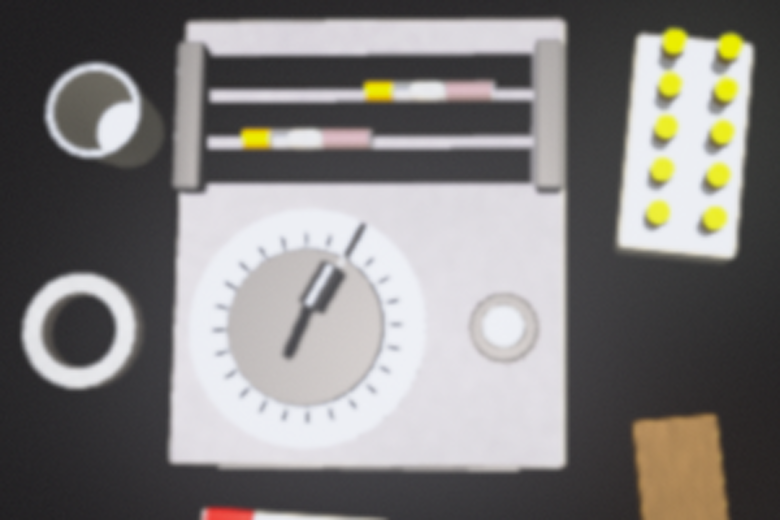

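The final view shows the index still on the long line, at about (345,258) in the crop. The button is up at (503,327), and the mixer, tubes and surrounding things are unchanged. The button bottomed out at 13 N and the arm is clear, so I'll hand in.

```bash
python3 -c "
from cell import robot
print(robot.hand_in())"
```

```text
the job is handed in; nothing more can be done
None
```

I set the dial to the long line, pressed the start button once and let it come back up, then handed the job in. The hand-in gives no verdict. The run took about 10 s of the 64 s allowed.

- **Dial:** I closed the fingers and pushed one flank of the fin about 164° clockwise, in stages. The forces I read while pushing were about 3–5 N.
- **Alignment:** before pressing, the index mark measured -28.3° against -27.9° for the line, about 0.5 mm at the rim. Two other readings off the fin's stripe were -27.4° and -30.7°. The -30.7° came from the short stripe alone and is the least reliable; even that is within the 4 mm limit.
- **Button:** I pressed it until it reached its stop, 13 N on the wrist at about 6 mm of travel, then released it.
- **Last picture:** the dial had not moved since the alignment check, and the button looked up. The mixer, tubes and things around it looked to be where they were. The marker and the box were only partly in that picture, but the arm never went near them at low height. The arm was clear of everything.

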